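# Put the first-aid things back in their fitted trays

## Robot

A 7-joint arm with a two-finger parallel gripper is mounted at the origin on the work surface. World frame = base frame: x ahead of the robot, y to its left, z up, the work surface at z = 0. Lengths are in mm, angles in degrees, forces in N, time in s.
With the tool pointing down it reaches from about 400 to 850 mm from the base axis. Payload 10.4 kg.
Tool frame: the origin (TCP) lies on the centre line of the jaws, within the pads' length; the fingertips stand 8 mm ahead of it and the grasp point (between the pads) lies 11 mm behind it (robot.nose_length is the z of the fingertips in the tool frame, in mm); z points along the fingers, y is the line along which they close (so a half turn about z gives the same grasp; the last joint's range is limited). The gripper opens to 85 mm and grips with 20 to 120 N. Pads are 22 mm wide; open, the fingers measure 114 mm over their backs; the gripper's body (76 mm by 85 mm) begins 54 mm behind the grasp point. The pads swing forward as they close: fully open they stand 13 mm farther back than shut.
Start: joints at [-73.373, 19.034, -3.707, 83.658, 1.238, 77.344, -5.071], TCP at [192.314, 594.698, 239.338] pointing down, gripper open.
Joint ranges: [-148.97, 148.97], [-28.65, 121.19], [-84.17, 76.75], [9.2, 138.47], [-72.65, 252.65], [3.7, 117.97], [-149.18, 149.18]. Speed limits (degrees/s): [127.2, 127.2, 159.86, 159.86, 180, 180, 180].

## Interface

Orientations are given as [roll, pitch, yaw] about the fixed x, y, z axes, in that order (R = Rz(yaw) Ry(pitch) Rx(roll)).
In Python, from cell import robot, capture gives the robot as it stands.
- The arm moves only by the tool carry_out, never from a script. Its argument "series" is a list of rows, each an object with "fingers": the opening, from -1 (shut) to 1 (fully open); "offset": the shift along the world's x, y, z each as a share of 500 mm, from -1 to 1, a list of three; "rot": the turn, a rotation vector about the world's x, y, z each as a share of pi/2 rad, from -1 to 1, a list of three. A call has 1 to 5 rows; each row is the pose to reach, as a shift and turn from the pose commanded when the call began; what a row does not reach only later rows make up. A row lasts 1/10 s, in which the tool goes at most 50 mm and 8.59 degrees, less where a joint would pass 70% of its speed; a pose out of reach is approached as far as the arm can. A call with a number of a shift or a turn outside -1 to 1 is refused whole. A call with a gripper value outside its range is refused whole. The fingers move at their own pace and stop on an object; "force" is the grip in N (left out, the last holds). Time passes only in rows, so rows that repeat a pose let the fingers close. It gives the time, the measured TCP pose, the force, the opening and the grip force at its end, in the units of the state.
- robot.state(): the state, without advancing time (a new reading comes with each control period).
- capture(name): name is "scene" or "top" or "wrist"; returns a dict with "frame" (384x512x3 uint8, red, green, blue), "camera_matrix" (3x3 intrinsics, pixels), "world_from_camera" (4x4, takes a point from camera to world coordinates); the wrist camera has in their place "mount" (4x4, takes a point from camera to tool coordinates, whose origin is the TCP and whose axes are the flange's). Camera axes: x right, y down, z forward; pixel columns grow to the right and rows downward; lengths in mm; the calibration is good to about 2 mm. A picture is of the moment at which its call begins: read the wrist's pose just before it. There is no depth.
- robot.hand_in(): hands the job in; it is judged then, once.
The state is a dict: "time": time; "q": joint angles; "dq": joint speeds; "joint_efforts": joint torques, N m; "position": TCP position; "ee_rot": TCP orientation; "contact_force": force on the tool from outside, world axes, zero at the start; "wrist_torque": the same for the moment, N m; "gripper_width": finger opening in mm; "finger_force": force on a finger pad.
Only numpy, scipy, OpenCV 4.12 (cv2) and the standard library are available. Lean on these libraries where they do the work, as an engineer would, in place of code of your own. Each camera call takes 0.05 s, during which the arm holds its last target. There are 200 camera calls.

## Task

Tidy the first-aid things on the living-room table: put the wide jar, the small dropper bottle, the upright carton and the long narrow case each into the low wooden tray whose recess matches its outline in shape and size, standing upright and sitting flat on the tray's floor inside the rim. Set them down rather than dropping them, and do not knock over or push away the paper cup or the glass tumbler.

Things in the scene. Friction and masses are not known exactly. Their poses are not given: they have to be found in the camera images.
- jar_mid (a point): Wide white plastic jar with screw cap, upright: body 48 mm across (for the lower 52 mm), cap 46 mm across, 75 mm tall. This point is its centre, half-way up (37.5 mm above its underside); z up. About 0.12 kg.
- dropper_mid (a point): Small white plastic dropper bottle, upright: body 28 mm across for the lower 40 mm, then a shoulder and a narrow tapering cap; 65 mm tall. This point is its centre, half-way up (32.5 mm above its underside); z up. About 0.04 kg. Grip it by the straight body, below 40 mm.
- carton_mid (a point): White and grey cardboard medicine carton standing upright: 60 mm along its x, 40 mm along its y, 78 mm tall. This point is its centre, half-way up (39 mm above its underside); z up. About 0.09 kg.
- case_mid (a point): Long narrow grey plastic hinged case standing on its long edge: 110 mm along its x, 34 mm along its y, 54 mm tall. This point is its centre, half-way up (27 mm above its underside); z up. About 0.11 kg.
- jar_tray: Tray for the jar: the larger round one, 70 mm across outside, round recess 62 mm across. Same plain light wood as the other trays, fixed to the table. Floor 2 mm thick, rim 4 mm wide with its top 8 mm above the table (recess 6 mm deep). Origin: centre of the underside, on the table; z up.
- dropper_tray: Tray for the dropper bottle: the smaller round one, 50 mm across outside, round recess 42 mm across. Same plain light wood as the other trays, fixed to the table. Floor 2 mm thick, rim 4 mm wide with its top 8 mm above the table (recess 6 mm deep). Origin: centre of the underside, on the table; z up.
- carton_tray: Tray for the carton: the shorter rectangular one, 82 mm along its x and 62 mm along its y outside, recess 74 x 54 mm. The carton's x goes along the tray's x, either way round. Same plain light wood as the other trays, fixed to the table. Floor 2 mm thick, rim 4 mm wide with its top 8 mm above the table (recess 6 mm deep). Origin: centre of the underside, on the table; z up.
- case_tray: Tray for the case: the long rectangular one, 132 mm along its x and 56 mm along its y outside, recess 124 x 48 mm. The case's x goes along the tray's x, either way round. Same plain light wood as the other trays, fixed to the table. Floor 2 mm thick, rim 4 mm wide with its top 8 mm above the table (recess 6 mm deep). Origin: centre of the underside, on the table; z up.
- cup: Bystander: plain open paper cup standing on the table, 68 mm across the rim, 80 mm tall, light and easily knocked over. Origin: centre of the underside. Not to be disturbed.
- tumbler: Bystander: open clear glass tumbler standing on the table, 62 mm across the rim, 78 mm tall. Origin: centre of the underside. Not to be disturbed. (A closed flat round tin, 64 mm across and 20 mm high, also lies among these things; it belongs to no tray.)
There are look-alikes about, which are no part of the job. What is shaped like the case_tray but pink or purple is not meant. Leave any purple look-alike of the part that bears jar_mid alone.

How it is judged (in metres and radians):
At the end, for the whole second after the job is handed in: Jar, dropper bottle, carton and case each stand in their own tray: centre within 12 mm of the tray's centre, at most 3 mm above its floor, upright within 0.12 rad, at rest (below 0.02 m/s); carton and case along their trays' long sides within 0.35 rad (horizontal distance between jar_mid and jar_tray below 0.012 m and z of jar_mid in the frame of jar_tray below 0.0425 m and angle between each of jar_mid, dropper_mid, carton_mid, case_mid's own z axis and vertical below 0.12 rad and linear speed of each of jar, dropper, carton, case below 0.02 m/s and horizontal distance between dropper_mid and dropper_tray below 0.012 m and z of dropper_mid in the frame of dropper_tray below 0.0375 m and horizontal distance between carton_mid and carton_tray below 0.012 m and z of carton_mid in the frame of carton_tray below 0.044 m and angle between the x axis of carton_mid and the x axis of carton_tray, either way round below 0.35 rad and horizontal distance between case_mid and case_tray below 0.012 m and z of case_mid in the frame of case_tray below 0.032 m and angle between the x axis of case_mid and the x axis of case_tray, either way round below 0.35 rad); the robot touches nothing.
It fails at once if the paper cup is pushed more than 30 mm or knocked over (distance of cup from where it was at the start of the episode above 0.03 m or angle between cup's own z axis and vertical above 0.5 rad).
It fails at once if the glass tumbler is pushed more than 30 mm or knocked over (distance of tumbler from where it was at the start of the episode above 0.03 m or angle between tumbler's own z axis and vertical above 0.5 rad).
It fails at once if one of the four things is dropped from more than about 25 mm (faster than 0.7 m/s with no finger on it) or thrown ((contact force between jar and the fingers below 0.05 N and linear speed of jar above 0.7 m/s) or (contact force between dropper and the fingers below 0.05 N and linear speed of dropper above 0.7 m/s) or (contact force between carton and the fingers below 0.05 N and linear speed of carton above 0.7 m/s) or (contact force between case and the fingers below 0.05 N and linear speed of case above 0.7 m/s)).
It also fails if it takes over 102 s, if anything falls off the work surface, if the arm or the gripper's body presses on something with over 40 N, if the wrist force passes 120 N, or if a joint passes its speed limit or range.

## Working session

There is one attempt and no reset: what is moved stays moved. The work goes in short steps, Python scripts to look and compute and a tool call to move; the robot and the scene stay as the last step left them, time stands still between calls to the robot, and variables do not carry over. Pictures are saved under pics/ and viewed, at most 14 in all, crops included, and the job is handed in when it is done.

Besides the shell and the picture viewer there is one more tool, called after "Call:" by a JSON object that holds its "op" and its "data". carry_out: Moves the arm, as the interface text tells. Shift numbers are shares of 500 mm and turn numbers shares of pi/2 rad, none past 1 either way. Its arguments: {"type":"object","properties":{"series":{"type":"array","items":{"type":"object","properties":{"fingers":{"type":"number"},"offset":{"type":"array","items":{"type":"number","minimum":-1,"maximum":1}},"rot":{"type":"array","items":{"type":"number","minimum":-1,"maximum":1}}}}},"force":{"type":"number"}},"required":["series"]}

```bash
ls; mkdir -p pics; python3 - <<'E'
from cell import robot,capture
import cv2,json,numpy as np
print(robot.state())
for n in("scene","top"):
    c=capture(n); cv2.imwrite(f"pics/{n}0.png",c["frame"][:,:,::-1]); print(n,c["camera_matrix"],c["world_from_camera"])
    np.savez(f"{n}0.npz",f=c["frame"],K=c["camera_matrix"],T=c["world_from_camera"])
E
```

```text
pics
{'time': 0.0, 'q': array([-73.37186906,  19.07155372,  -3.70842789,  83.70585107,
         1.23806619,  77.34433082,  -5.07215597]), 'dq': array([-0.08223819, -0.02421336, -0.00546261, -0.03636529, -0.06323985,
       -0.08345526,  0.01795344]), 'joint_efforts': array([ 3.10881924e-04, -6.25451732e+01,  4.93465690e-02, -3.91606164e+01,
        1.62673707e-02,  9.86377301e-03, -2.16138011e-05]), 'position': array([192.21694569, 594.31950897, 238.52186851]), 'ee_rot': array([-1.79918236e+02,  3.86909813e-03,  1.62078132e+02]), 'contact_force': array([-0.2934279 , -0.21269879, -0.37772156]), 'wrist_torque': array([-0.04053386,  0.04734568, -0.01635433]), 'finger_force': 0.0, 'gripper_width': 85.1872656389069}
scene [[409.4805616    0.         264.63131244]
 [  0.         409.4805616  192.75953074]
 [  0.           0.           1.        ]] [[-5.11416026e-01  6.73268523e-01 -5.34006689e-01  1.04699994e+03]
 [ 8.59303602e-01  4.05831887e-01 -3.11284112e-01  3.93100597e+02]
 [ 7.13914795e-03 -6.18069555e-01 -7.86090998e-01  9.79642755e+02]
 [ 0.00000000e+00  0.00000000e+00  0.00000000e+00  1.00000000e+00]]
top [[471.10148649   0.         260.11230372]
 [  0.         471.10148649 192.59000586]
 [  0.           0.           1.        ]] [[ 5.27116147e-03 -9.93966306e-01  1.09559106e-01  2.81124639e+02]
 [-9.99960553e-01 -4.45604677e-03  7.68346168e-03  2.62941461e+01]
 [-7.14890152e-03 -1.09595285e-01 -9.93950586e-01  1.30958769e+03]
 [ 0.00000000e+00  0.00000000e+00  0.00000000e+00  1.00000000e+00]]
```

```bash
python3 - <<'E'
import cv2
for n in("scene","top"):
    cv2.imwrite(f"pics/{n}0b.png",cv2.resize(cv2.imread(f"pics/{n}0.png"),(800,600),interpolation=cv2.INTER_CUBIC))
E
```

```text
(no output)
```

View pics/top0b.png

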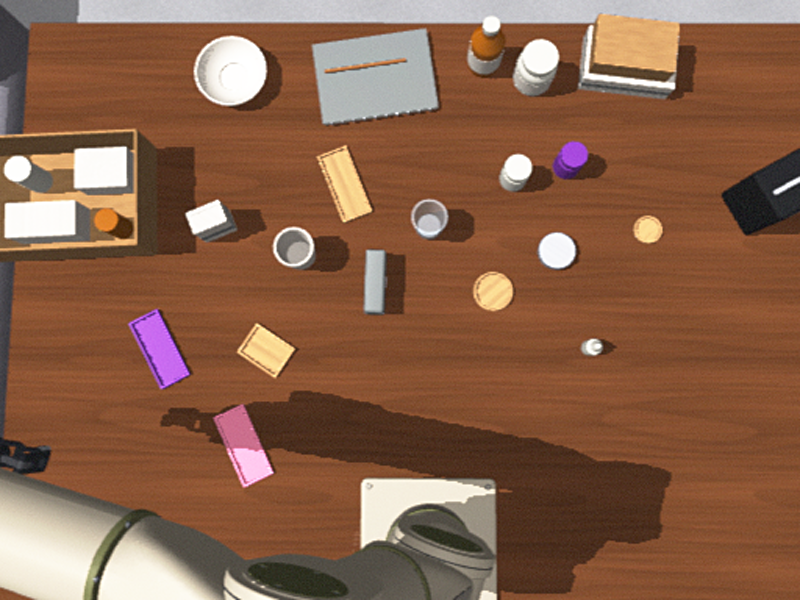

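View pics/scene0b.png

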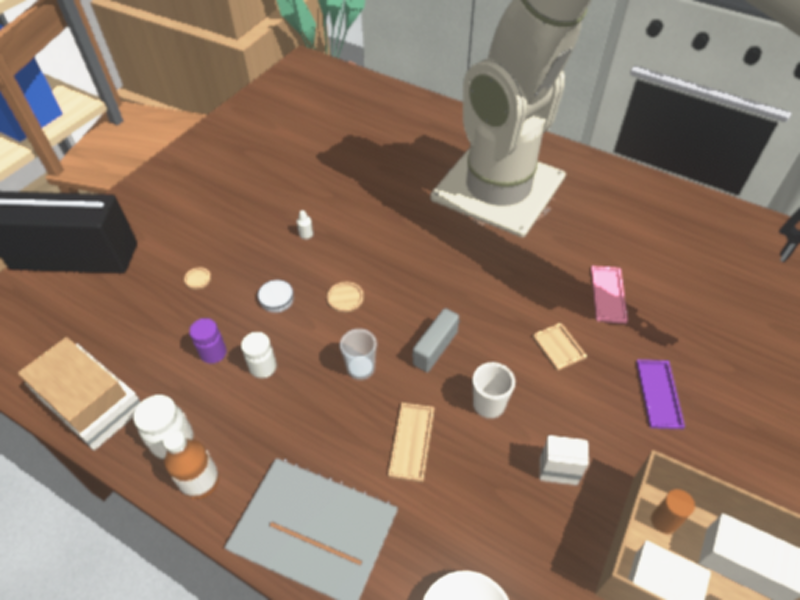

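Top view (800x600 px):
- **Jar:** the white one is at (516,172). The purple look-alike at (571,160) and the bigger white bottle at (537,67) are rejected.
- **Dropper bottle:** (593,347).
- **Carton:** (211,220). The boxes in the crate at about (40,220) and (100,167) are not meant.
- **Case:** (375,281).
- **Trays:** jar tray (493,291) is the larger round one and dropper tray (648,229) the smaller. Carton tray is at (266,350). Case tray is the wooden one at (344,184); purple (160,349) and pink (243,446) are rejected.
- **Bystanders:** cup (294,247), tumbler (430,218), tin (557,250).

Next I'll fit silhouettes in both views.

```bash
cat > fit.py <<'E'
import numpy as np,cv2
from scipy.optimize import minimize
def proj(K,T,P):
    Q=(P-T[:3,3])@T[:3,:3]; p=Q@K.T; return p[:,:2]/p[:,2:]
def back(K,T,uv,z):
    d=T[:3,:3]@np.linalg.inv(K)@np.array([*uv,1.]); return T[:3,3]+d*(z-T[2,3])/d[2]
a=np.linspace(0,2*np.pi,48,endpoint=False)
def cyl(*s): return np.vstack([np.c_[r*np.cos(a),r*np.sin(a),0*a+z] for r,z in s])
def box(x,y,z): return np.array([[i*x/2,j*y/2,k] for i in(-1,1) for j in(-1,1) for k in(0,z)],float)
M=dict(jar=cyl((24,0),(24,52),(23,75)),dropper=cyl((14,0),(14,40),(4,65)),carton=box(60,40,78),case=box(110,34,54),
 jar_tray=cyl((35,0),(35,8)),dropper_tray=cyl((25,0),(25,8)),carton_tray=box(82,62,8),case_tray=box(132,56,8),cup=cyl((25,0),(34,80)),tumbler=cyl((27,0),(31,78)))
G=dict(jar=(516,180),dropper=(593,347),carton=(211,222),case=(375,281),jar_tray=(493,291),dropper_tray=(648,229),carton_tray=(266,350),case_tray=(344,184))
def mask(f,name):
    h=cv2.cvtColor(f,cv2.COLOR_RGB2HSV); H,S,V=[h[...,i].astype(int) for i in range(3)]
    m=(V>150)&(S>40)&(S<170)&(H>8)&(H<30) if 'tray' in name else (S<75)&(V>60)
    return m.astype(np.uint8)
def pts(name,x,y,t):
    c,s=np.cos(t),np.sin(t); P=M[name].copy(); P[:,:2]=P[:,:2]@np.array([[c,s],[-s,c]])+[x,y]; return P
SC=4
def fit(name,views):
    K,T=views[0]['K'],views[0]['T']; g=back(K,T,np.array(G[name])/1.5625,4 if 'tray' in name else 25)[:2]
    tg=[]
    for v in views:
        m=mask(v['f'],name); c=proj(v['K'],v['T'],np.array([[*g,20.]]))[0]
        n,l,st,ce=cv2.connectedComponentsWithStats(m)
        k=min((i for i in range(1,n) if st[i,4]>25),key=lambda i:np.hypot(*(ce[i]-c)))
        m=cv2.morphologyEx((l==k).astype(np.uint8),cv2.MORPH_CLOSE,np.ones((5,5)))
        x0,y0,w,h=st[k,0]-15,st[k,1]-15,st[k,2]+30,st[k,3]+30
        x0,y0=max(x0,0),max(y0,0); c=m[y0:y0+h,x0:x0+w]
        tg.append((cv2.resize(c,None,fx=SC,fy=SC,interpolation=cv2.INTER_LINEAR) if 0 else (cv2.resize(c*1.,None,fx=SC,fy=SC)>.5),x0,y0))
    def cost(p,each=False):
        o=[]
        for v,(m,x0,y0) in zip(views,tg):
            q=(proj(v['K'],v['T'],pts(name,p[0],p[1],p[2]/30))-[x0,y0]+.5)*SC
            r=np.zeros(m.shape,np.uint8); cv2.fillConvexPoly(r,cv2.convexHull(np.round(q).astype(np.int32)),1)
            o.append(1-(m&(r>0)).sum()/max(1,(m|(r>0)).sum()))
        return o if each else sum(o)
    best=None
    for t in ([0] if M[name].shape[0]>8 else np.linspace(0,np.pi,8,endpoint=False)):
        for _ in range(1):
            r=minimize(cost,[*g,t*30],method='Nelder-Mead',options=dict(initial_simplex=np.array([[*g,t*30]]*4)+np.array([[0,0,0],[12,0,0],[0,12,0],[0,0,6]]),maxiter=150))
        if best is None or r.fun<best.fun: best=r
    x,y,t=best.x; return x,y,np.degrees(t/30)%180,cost(best.x,True)
E
python3 - <<'E'
from fit import *
V=[dict(np.load(n+'0.npz')) for n in('top','scene')]
for n in G:
    for vs in (V,V[:1],V[1:]) :
        if vs is V[1:]: pass
        try:
            if len(vs)==1 and vs[0] is V[1]: continue
            x,y,t,c=fit(n,vs); print(n,len(vs),round(x,1),round(y,1),round(t,1),np.round(c,2),round(np.hypot(x,y)))
        except Exception as e: print(n,e)
E
```

```text
jar 2 650.8 -153.8 173.4 [0.06 0.09] 669
jar 1 651.7 -154.4 174.2 [0.05] 670
dropper 2 343.8 -285.9 3.8 [0.1  0.16] 447
dropper 1 344.7 -287.0 3.2 [0.07] 449
carton 2 561.2 382.0 112.9 [0.05 0.07] 679
carton 1 561.8 381.3 112.4 [0.04] 679
case 2 454.6 93.3 179.0 [0.08 0.05] 464
case 1 455.5 92.8 179.5 [0.08] 465
jar_tray 2 442.6 -115.9 4.5 [0.07 0.12] 457
jar_tray 1 444.1 -115.6 3.1 [0.04] 459
dropper_tray 2 556.6 -395.9 5.8 [0.07 0.17] 683
dropper_tray 1 557.9 -395.4 4.7 [0.04] 684
carton_tray 2 335.1 288.7 56.7 [0.07 0.11] 442
carton_tray 1 337.3 287.9 57.2 [0.04] 443
case_tray 2 639.8 153.0 22.4 [0.04 0.09] 658
case_tray 1 640.5 152.7 22.0 [0.03] 658
```

```bash
python3 - <<'E'
import cv2
im=cv2.imread('pics/top0.png')[90:240,100:450]
cv2.imwrite('pics/crop1.png',cv2.resize(im,(800,343),interpolation=cv2.INTER_CUBIC))
E
```

```text
(no output)
```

View pics/crop1.png

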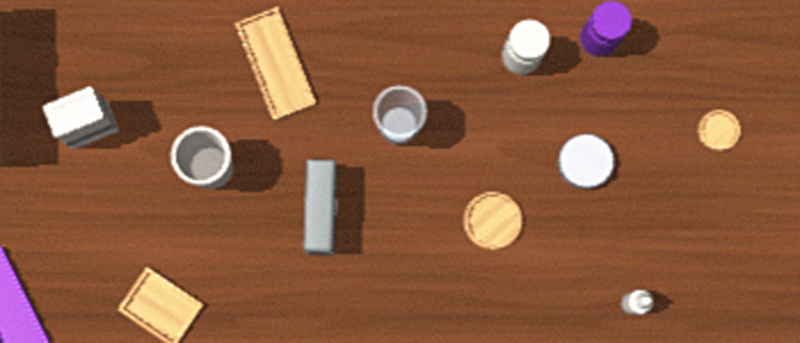

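The crop shows the white jar (525,45), the purple look-alike (605,28), the carton (82,115), the case (320,205), the dropper bottle (638,300) and the four wooden trays, so the choices hold. The carton goes first.

Call:
{"op": "carry_out", "data": {"force": 35, "series": [{"fingers":1,"offset":[0.738,-0.425,0],"rot":[0,0,-0.54]},{"fingers":1,"offset":[0.738,-0.425,0],"rot":[0,0,-0.54]},{"fingers":1,"offset":[0.738,-0.425,0],"rot":[0,0,-0.54]},{"fingers":1,"offset":[0.738,-0.425,0],"rot":[0,0,-0.54]},{"fingers":1,"offset":[0.738,-0.425,0],"rot":[0,0,-0.54]}]}}

```text
time: 0.6
position: [410.4, 468.5, 239.1]
ee_rot: [-180.0, 0.0, 118.8]
contact_force: [0.6, 0.7, -0.4]
gripper_width: 85.5
finger_force: 0.0
```

Call:
{"op": "carry_out", "data": {"series": [{"fingers":1,"offset":[0.302,-0.173,-0.08],"rot":[0,0,-0.064]},{"fingers":1,"offset":[0.302,-0.173,-0.08],"rot":[0,0,-0.064]},{"fingers":1,"offset":[0.302,-0.173,-0.08],"rot":[0,0,-0.064]},{"fingers":1,"offset":[0.302,-0.173,-0.08],"rot":[0,0,-0.064]},{"fingers":1,"offset":[0.302,-0.173,-0.16],"rot":[0,0,-0.064]}]}}

```text
time: 1.1
position: [566.4, 379.7, 162.5]
ee_rot: [179.6, 0.1, 112.9]
contact_force: [0.7, 0.3, -0.4]
gripper_width: 85.1
finger_force: 0.0
```

```bash
python3 - <<'E'
from cell import robot,capture
import cv2
s=robot.state(); print(s['position'],s['ee_rot'],s['q'],s['time'])
c=capture('wrist'); cv2.imwrite('pics/w1.png',c['frame'][:,:,::-1]); print(c['mount'],c['camera_matrix'])
E
```

```text
[566.40760688 379.71032914 162.46193832] [1.79552018e+02 7.61297291e-02 1.12929521e+02] [-47.55165028  28.71505941  13.78011815  80.76902108  -6.77402263
  70.91621378 -10.30661483] 1.1
[[ 7.49224062e-04 -9.62719043e-01 -2.70502278e-01  6.94293463e+01]
 [ 9.99999520e-01  5.50452094e-04  8.10688139e-04 -9.93433188e-01]
 [-6.31566364e-04 -2.70502756e-01  9.62718993e-01 -1.34736538e+02]
 [ 0.00000000e+00  0.00000000e+00  0.00000000e+00  1.00000000e+00]] [[295.55017253   0.         256.72590515]
 [  0.         295.55017253 189.63301419]
 [  0.           0.           1.        ]]
```

View pics/w1.png

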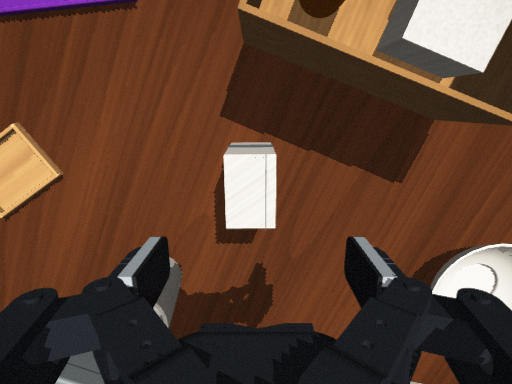

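The wrist view shows the carton square to the jaws, its top centred at about (250,191); the paper cup is partly hidden at the left finger (170,290) and the crate is at the top right. Next I'll work out its position from this.

```bash
cat > wr.py <<'E'
import numpy as np
from scipy.spatial.transform import Rotation as R
def wrist(c,pos,rpy):
    T=np.eye(4); T[:3,:3]=R.from_euler('xyz',rpy,degrees=True).as_matrix(); T[:3,3]=pos; return T@c['mount']
E
python3 - <<'E'
from cell import robot,capture
from wr import *; from fit import proj,back,pts
s=robot.state(); c=capture('wrist'); T=wrist(c,s['position'],s['ee_rot']); K=c['camera_matrix']
print(s['position'],s['ee_rot'])
print(back(K,T,(249.7,191),78)); print(proj(K,T,np.array([[561.5,382,78.],[336,288,8]])))
E
```

```text
[560.48833466 379.63160645 152.14911903] [-1.79691658e+02  1.72695574e-01  1.13099504e+02]
[550.9057645  385.83892699  78.        ]
[[260.86109454 200.97456967]
 [  8.79624262 176.10617887]]
```

```bash
python3 - <<'E'
from cell import robot,capture
from wr import *; from fit import proj,back,pts
import cv2
s=robot.state(); c=capture('wrist'); T=wrist(c,s['position'],s['ee_rot']); K=c['camera_matrix']
print(s['position'],s['ee_rot'],s['time'])
print(back(K,wrist(c,[566.4,379.7,162.46],[179.55,.076,112.93]),(249.7,191),78))
f=c['frame']; h=cv2.cvtColor(f,cv2.COLOR_RGB2HSV); m=((h[...,1]<60)&(h[...,2]>170)).astype(np.uint8)
n,l,st,ce=cv2.connectedComponentsWithStats(m)
for i in range(1,n):
    if st[i,4]>800: print(st[i],ce[i],back(K,T,ce[i],78))
E
```

```text
[558.17179947 381.00228493 153.56830307] [-1.79500918e+02  1.44827693e-01  1.13254463e+02] 1.2
[558.68821013 383.65980249  78.        ]
[ 422    0   90   78 5084] [474.40145555  32.33221873] [639.07117983 540.93627523  78.        ]
[ 234  154   55   84 4428] [260.94467028 195.35207769] [557.43263576 386.9436223   78.        ]
[ 450  256   62   49 1440] [490.37222222 279.03611111] [754.37176579 395.8085609   78.        ]
```

Call:
{"op": "carry_out", "data": {"series": [{"fingers":1,"offset":[0,0,-0.06],"rot":[0,0,0]},{"fingers":1,"offset":[0,0,-0.12],"rot":[0,0,0]},{"fingers":1,"offset":[0,0,-0.18],"rot":[0,0,0]},{"fingers":1,"offset":[0,0,-0.23],"rot":[0,0,0]},{"fingers":1,"offset":[0,0,-0.23],"rot":[0,0,0]}]}}

```text
time: 1.75
position: [557.7, 383.8, 42.4]
ee_rot: [-179.7, 0.0, 113.5]
contact_force: [-0.2, -0.6, 0.7]
gripper_width: 85.2
finger_force: 0.0
```

Call:
{"op": "carry_out", "data": {"series": [{"fingers":1,"offset":[0,0,-0.014],"rot":[0,0,0]},{"fingers":-1,"offset":[0,0,-0.014],"rot":[0,0,0]},{"fingers":-1,"offset":[0,0,-0.014],"rot":[0,0,0]},{"fingers":-1,"offset":[0,0,-0.014],"rot":[0,0,0]},{"fingers":-1,"offset":[0,0,-0.014],"rot":[0,0,0]}]}}

```text
time: 2.25
position: [560.5, 383.9, 38.6]
ee_rot: [179.9, -0.0, 113.3]
contact_force: [-0.9, -0.9, 4.3]
gripper_width: 39.4
finger_force: 36.3
```

Call:
{"op": "carry_out", "data": {"series": [{"fingers":-1,"offset":[0,0,0],"rot":[0,0,0]},{"fingers":-1,"offset":[0,0,0],"rot":[0,0,0]},{"fingers":-1,"offset":[0,0,0],"rot":[0,0,0]}]}}

```text
time: 2.55
position: [560.5, 383.9, 38.6]
ee_rot: [179.9, -0.0, 113.3]
contact_force: [-0.3, -0.4, 6.8]
gripper_width: 39.5
finger_force: 36.3
```

Call:
{"op": "carry_out", "data": {"series": [{"fingers":-1,"offset":[0,0,0.06],"rot":[0,0,0]},{"fingers":-1,"offset":[0,0,0.14],"rot":[0,0,0]},{"fingers":-1,"offset":[0,0,0.22],"rot":[0,0,0]},{"fingers":-1,"offset":[-0.06,-0.03,0.24],"rot":[0,0,-0.08]},{"fingers":-1,"offset":[-0.13,-0.06,0.24],"rot":[0,0,-0.17]}]}}

```text
time: 3.05
position: [496.0, 353.4, 159.6]
ee_rot: [179.8, -0.1, 97.7]
contact_force: [0.6, 0.2, -1.0]
gripper_width: 39.7
finger_force: 35.9
```

Call:
{"op": "carry_out", "data": {"series": [{"fingers":-1,"offset":[-0.07,-0.03,0],"rot":[0,0,-0.09]},{"fingers":-1,"offset":[-0.14,-0.06,0],"rot":[0,0,-0.18]},{"fingers":-1,"offset":[-0.21,-0.09,0],"rot":[0,0,-0.27]},{"fingers":-1,"offset":[-0.28,-0.12,0],"rot":[0,0,-0.36]},{"fingers":-1,"offset":[-0.32,-0.13,0],"rot":[0,0,-0.44]}]}}

```text
time: 3.55
position: [332.7, 287.0, 157.1]
ee_rot: [-180.0, 0.0, 58.1]
contact_force: [0.5, 0.1, -0.5]
gripper_width: 39.6
finger_force: 35.9
```

Call:
{"op": "carry_out", "data": {"series": [{"fingers":-1,"offset":[0,0,0],"rot":[0,0,0]},{"fingers":-1,"offset":[0,0,0],"rot":[0,0,0]}]}}

```text
time: 3.75
position: [335.2, 288.7, 157.8]
ee_rot: [180.0, -0.1, 58.6]
contact_force: [0.2, 0.5, -1.2]
gripper_width: 39.9
finger_force: 35.9
```

Call:
{"op": "carry_out", "data": {"series": [{"fingers":-1,"offset":[0.002,-0.001,-0.06],"rot":[0,0,-0.017]},{"fingers":-1,"offset":[0.002,-0.001,-0.13],"rot":[0,0,-0.017]},{"fingers":-1,"offset":[0.002,-0.001,-0.19],"rot":[0,0,-0.017]},{"fingers":-1,"offset":[0.002,-0.001,-0.208],"rot":[0,0,-0.017]},{"fingers":-1,"offset":[0.002,-0.001,-0.208],"rot":[0,0,-0.017]}]}}

```text
time: 4.25
position: [336.2, 287.4, 52.6]
ee_rot: [180.0, 0.1, 56.9]
contact_force: [0.4, -0.2, -1.7]
gripper_width: 39.6
finger_force: 35.9
```

Call:
{"op": "carry_out", "data": {"series": [{"fingers":-1,"offset":[0,0,-0.008],"rot":[0,0,0]},{"fingers":-1,"offset":[0,0,-0.016],"rot":[0,0,0]},{"fingers":-1,"offset":[0,0,-0.022],"rot":[0,0,0]},{"fingers":-1,"offset":[0,0,-0.022],"rot":[0,0,0]}]}}

```text
time: 4.65
position: [336.0, 288.0, 42.5]
ee_rot: [180.0, -0.0, 56.9]
contact_force: [-1.0, -0.9, -1.1]
gripper_width: 39.8
finger_force: 35.9
```

Call:
{"op": "carry_out", "data": {"series": [{"fingers":-1,"offset":[0,0,-0.003],"rot":[0,0,0]},{"fingers":-1,"offset":[0,0,-0.004],"rot":[0,0,0]},{"fingers":-1,"offset":[0,0,-0.004],"rot":[0,0,0]}]}}

```text
time: 4.95
position: [336.0, 288.0, 40.5]
ee_rot: [180.0, -0.0, 56.9]
contact_force: [-0.3, -1.1, 1.0]
gripper_width: 39.8
finger_force: 35.9
```

```bash
python3 - <<'E'
from cell import robot,capture
import cv2
print(robot.state()['contact_force'])
f=capture('scene')['frame']; c=f[170:260,310:420]
cv2.imwrite('pics/s2.png',cv2.resize(c,None,fx=5,fy=5,interpolation=cv2.INTER_CUBIC)[:,:,::-1])
E
```

```text
[-0.27786372 -1.07100793  1.01423927]
```

View pics/s2.png

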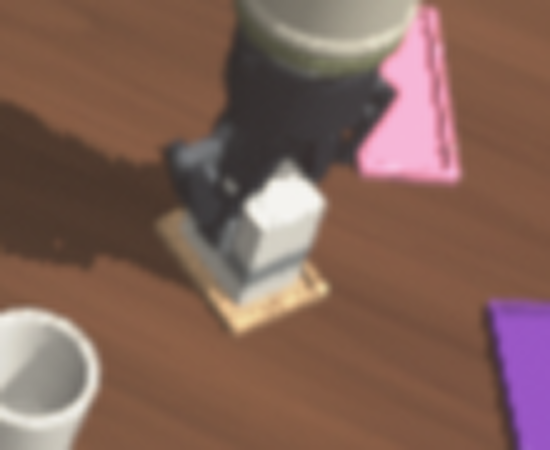

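The carton is inside the tray and touching its floor at (255,280), so I'll release it.

Call:
{"op": "carry_out", "data": {"series": [{"fingers":1,"offset":[0,0,0],"rot":[0,0,0]},{"fingers":1,"offset":[0,0,0],"rot":[0,0,0]},{"fingers":1,"offset":[0,0,0],"rot":[0,0,0]},{"fingers":1,"offset":[0,0,0.04],"rot":[0,0,0]},{"fingers":1,"offset":[0,0,0.12],"rot":[0,0,0]}]}}

```text
time: 5.5
position: [334.6, 286.5, 99.0]
ee_rot: [-180.0, 0.3, 56.9]
contact_force: [0.6, 0.8, 1.3]
gripper_width: 85.6
finger_force: 0.0
```

Call:
{"op": "carry_out", "data": {"series": [{"fingers":1,"offset":[0,0,0.1],"rot":[0,0,0]},{"fingers":1,"offset":[0.04,-0.06,0.12],"rot":[0,0,-0.09]},{"fingers":1,"offset":[0.08,-0.13,0.12],"rot":[0,0,-0.18]},{"fingers":1,"offset":[0.12,-0.2,0.12],"rot":[0,0,-0.27]},{"fingers":1,"offset":[0.16,-0.26,0.12],"rot":[0,0,-0.36]}]}}

```text
time: 6.0
position: [416.6, 156.1, 160.6]
ee_rot: [-180.0, -0.0, 24.2]
contact_force: [0.5, 1.0, -0.0]
gripper_width: 85.3
finger_force: 0.0
```

Call:
{"op": "carry_out", "data": {"series": [{"fingers":1,"offset":[0.04,-0.07,0],"rot":[0,0,-0.09]},{"fingers":1,"offset":[0.078,-0.13,0],"rot":[0,0,-0.18]},{"fingers":1,"offset":[0.078,-0.13,0],"rot":[0,0,-0.27]},{"fingers":1,"offset":[0.078,-0.13,0],"rot":[0,0,-0.28]},{"fingers":1,"offset":[0.078,-0.13,0],"rot":[0,0,-0.28]}]}}

```text
time: 6.5
position: [454.7, 93.5, 160.2]
ee_rot: [180.0, 0.0, -0.4]
contact_force: [0.4, -0.3, 0.2]
gripper_width: 85.0
finger_force: 0.0
```

```bash
cat > look.py <<'E'
import sys,cv2
from cell import robot,capture
from wr import *; from fit import proj,back
def look(z,lo=None,hs=None,minA=300):
    s=robot.state(); c=capture('wrist'); T=wrist(c,s['position'],s['ee_rot']); K=c['camera_matrix']
    print(np.round(s['position'],1),np.round(s['ee_rot'],1),'q7',round(s['q'][6]),'t',s['time'])
    h=cv2.cvtColor(c['frame'],cv2.COLOR_RGB2HSV); m=cv2.inRange(h,*hs)
    n,l,st,ce=cv2.connectedComponentsWithStats(m)
    for i in range(1,n):
        if st[i,4]>minA:
            r=cv2.minAreaRect(np.argwhere(l==i)[:,::-1].astype(np.float32)); P=np.array([back(K,T,q,z)[:2] for q in cv2.boxPoints(r)])
            e=P[1]-P[0],P[2]-P[1]; e=max(e,key=np.linalg.norm)
            print(st[i],'centroid',np.round(back(K,T,ce[i],z)[:2],1),'rect',np.round(P.mean(0),1),'size',np.round([np.linalg.norm(P[1]-P[0]),np.linalg.norm(P[2]-P[1])],1),'ang',round(np.degrees(np.arctan2(e[1],e[0]))%180,1))
    return c
E
python3 - <<'E'
from look import *
c=look(54,hs=((80,0,90),(140,90,255)))
cv2.imwrite('pics/w2.png',c['frame'][:,:,::-1])
E
```

```text
[454.7  93.5 160.2] [180.    0.   -0.4] q7 -107 t 6.5
[ 335   26  105   67 2402] centroid [553.5   7.7] rect [554.9  -4.9] size [45.5 76.1] ang 88.3
[ 237  122   40  125 4481] centroid [459.9  94.7] rect [456.1  94.1] size [ 31.  108.3] ang 0.6
[118 237  42  50 521] centroid [387.2 203.7] rect [388.2 199.8] size [59.4 14.5] ang 140.4
[354 237  43  50 545] centroid [385.8 -14.8] rect [386.6 -10.3] size [15.1 59. ] ang 40.4
```

View pics/w2.png

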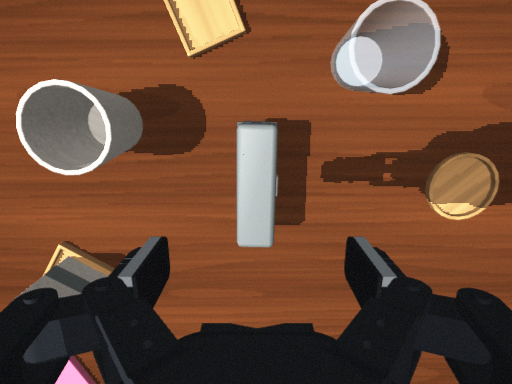

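The wrist view shows the case at (256,184), aligned with the jaws, with the cup (80,125) and tumbler (395,50) well clear. I'll descend and grip.

Call:
{"op": "carry_out", "data": {"series": [{"fingers":1,"offset":[0.001,0.001,-0.07],"rot":[0,0,0]},{"fingers":1,"offset":[0.001,0.001,-0.15],"rot":[0,0,0]},{"fingers":1,"offset":[0.001,0.001,-0.22],"rot":[0,0,0]},{"fingers":1,"offset":[0.001,0.001,-0.27],"rot":[0,0,0]},{"fingers":1,"offset":[0.001,0.001,-0.27],"rot":[0,0,0]}]}}

```text
time: 7.05
position: [452.9, 93.4, 22.7]
ee_rot: [179.8, 0.3, -0.4]
contact_force: [-0.5, -0.1, 0.7]
gripper_width: 85.7
finger_force: 0.0
```

Call:
{"op": "carry_out", "data": {"series": [{"fingers":-1,"offset":[0,0,0],"rot":[0,0,0]},{"fingers":-1,"offset":[0,0,0],"rot":[0,0,0]},{"fingers":-1,"offset":[0,0,0],"rot":[0,0,0]},{"fingers":-1,"offset":[0,0,0],"rot":[0,0,0]},{"fingers":-1,"offset":[0,0,0],"rot":[0,0,0]}]}}

```text
time: 7.55
position: [456.2, 93.9, 26.6]
ee_rot: [-179.9, -0.1, -0.7]
contact_force: [-1.2, -0.4, 8.3]
gripper_width: 33.2
finger_force: 34.2
```

Call:
{"op": "carry_out", "data": {"series": [{"fingers":-1,"offset":[0,0,0],"rot":[0,0,0]},{"fingers":-1,"offset":[0,0,0],"rot":[0,0,0]}]}}

```text
time: 7.75
position: [456.2, 93.9, 26.6]
ee_rot: [-179.9, -0.1, -0.7]
contact_force: [-1.5, 0.3, 8.0]
gripper_width: 33.6
finger_force: 34.2
```

Call:
{"op": "carry_out", "data": {"series": [{"fingers":-1,"offset":[0,0,0.06],"rot":[0,0,0]},{"fingers":-1,"offset":[0,0,0.14],"rot":[0,0,0]},{"fingers":-1,"offset":[0,0,0.22],"rot":[0,0,0]},{"fingers":-1,"offset":[0.06,0.02,0.25],"rot":[0,0,0.08]},{"fingers":-1,"offset":[0.14,0.045,0.25],"rot":[0,0,0.16]}]}}

```text
time: 8.25
position: [527.3, 117.0, 154.7]
ee_rot: [-179.8, -0.4, 14.0]
contact_force: [0.1, 0.1, -0.4]
gripper_width: 33.7
finger_force: 35.8
```

Call:
{"op": "carry_out", "data": {"series": [{"fingers":-1,"offset":[0.08,0.025,0],"rot":[0,0,0.06]},{"fingers":-1,"offset":[0.16,0.05,0],"rot":[0,0,0.092]},{"fingers":-1,"offset":[0.228,0.073,0],"rot":[0,0,0.092]},{"fingers":-1,"offset":[0.228,0.073,0],"rot":[0,0,0.092]},{"fingers":-1,"offset":[0.228,0.073,0],"rot":[0,0,0.092]}]}}

```text
time: 8.75
position: [639.5, 152.2, 149.9]
ee_rot: [180.0, 0.1, 22.0]
contact_force: [-0.5, -0.4, -1.0]
gripper_width: 33.5
finger_force: 35.8
```

Call:
{"op": "carry_out", "data": {"series": [{"fingers":-1,"offset":[0,0,0],"rot":[0,0,0]},{"fingers":-1,"offset":[0,0,0],"rot":[0,0,0]}]}}

```text
time: 8.95
position: [638.9, 152.2, 151.0]
ee_rot: [-180.0, -0.0, 22.0]
contact_force: [0.3, -0.7, -1.2]
gripper_width: 33.6
finger_force: 35.8
```

```bash
python3 - <<'E'
from look import *
c=look(8,hs=((8,40,130),(30,170,255)))
cv2.imwrite('pics/w3.png',c['frame'][:,:,::-1])
E
```

```text
[638.9 152.2 151. ] [-180.   -0.   22.] q7 -75 t 8.95
[ 225  107   63   34 1638] centroid [687.8 174. ] rect [687.8 173.4] size [56.5 28.1] ang 114.9
```

View pics/w3.png

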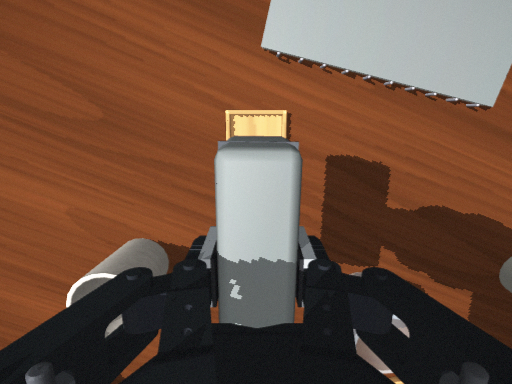

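The wrist view shows the far end of the wooden tray at (256,122), in line with the held case; that puts the tray centre at about (640,154). I'll lower it.

Call:
{"op": "carry_out", "data": {"series": [{"fingers":-1,"offset":[0.002,0.002,-0.06],"rot":[0,0,0]},{"fingers":-1,"offset":[0.002,0.002,-0.13],"rot":[0,0,0]},{"fingers":-1,"offset":[0.002,0.002,-0.19],"rot":[0,0,0]},{"fingers":-1,"offset":[0.002,0.002,-0.225],"rot":[0,0,0]},{"fingers":-1,"offset":[0.002,0.002,-0.225],"rot":[0,0,0]}]}}

```text
time: 9.5
position: [638.8, 153.2, 35.8]
ee_rot: [-180.0, 0.2, 22.0]
contact_force: [0.3, -0.2, -0.7]
gripper_width: 33.8
finger_force: 35.8
```

Call:
{"op": "carry_out", "data": {"series": [{"fingers":-1,"offset":[0,0,-0.008],"rot":[0,0,0]},{"fingers":-1,"offset":[0,0,-0.014],"rot":[0,0,0]},{"fingers":-1,"offset":[0,0,-0.019],"rot":[0,0,0]},{"fingers":-1,"offset":[0,0,-0.019],"rot":[0,0,0]}]}}

```text
time: 9.9
position: [640.7, 153.6, 28.8]
ee_rot: [180.0, -0.0, 22.0]
contact_force: [-0.5, -0.1, -1.0]
gripper_width: 33.5
finger_force: 35.8
```

Call:
{"op": "carry_out", "data": {"series": [{"fingers":-1,"offset":[0,0,-0.002],"rot":[0,0,0]},{"fingers":-1,"offset":[0,0,-0.002],"rot":[0,0,0]},{"fingers":1,"offset":[0,0,-0.002],"rot":[0,0,0]},{"fingers":1,"offset":[0,0,-0.002],"rot":[0,0,0]},{"fingers":1,"offset":[0,0,-0.002],"rot":[0,0,0]}]}}

```text
time: 10.4
position: [640.6, 153.4, 27.4]
ee_rot: [180.0, -0.0, 22.0]
contact_force: [-1.5, -0.4, 0.4]
gripper_width: 75.6
finger_force: 0.0
```

Call:
{"op": "carry_out", "data": {"series": [{"fingers":1,"offset":[0,0,0.04],"rot":[0,0,0]},{"fingers":1,"offset":[0,0,0.12],"rot":[0,0,0]},{"fingers":1,"offset":[0,0,0.22],"rot":[0,0,0]},{"fingers":1,"offset":[0,-0.05,0.28],"rot":[0,0,0]},{"fingers":1,"offset":[0,-0.15,0.28],"rot":[0,0,0]}]}}

```text
time: 10.9
position: [642.8, 82.8, 172.3]
ee_rot: [-180.0, -0.5, 22.4]
contact_force: [1.1, 0.6, -1.6]
gripper_width: 85.2
finger_force: 0.0
```

Call:
{"op": "carry_out", "data": {"series": [{"fingers":1,"offset":[0.01,-0.1,0],"rot":[0,0,0]},{"fingers":1,"offset":[0.015,-0.2,0],"rot":[0,0,0]},{"fingers":1,"offset":[0.02,-0.3,0],"rot":[0,0,0]},{"fingers":1,"offset":[0.02,-0.4,0],"rot":[0,0,0]},{"fingers":1,"offset":[0.02,-0.464,0],"rot":[0,0,0]}]}}

```text
time: 11.4
position: [649.6, -158.4, 167.6]
ee_rot: [179.9, 0.0, 21.8]
contact_force: [0.0, 0.5, -0.6]
gripper_width: 85.2
finger_force: 0.0
```

Call:
{"op": "carry_out", "data": {"series": [{"fingers":1,"offset":[0,0,0],"rot":[0,0,0]},{"fingers":1,"offset":[0,0,0],"rot":[0,0,0]}]}}

```text
time: 11.6
position: [650.3, -154.3, 167.2]
ee_rot: [-180.0, 0.0, 21.9]
contact_force: [0.2, 0.1, -0.9]
gripper_width: 85.3
finger_force: 0.0
```

```bash
python3 - <<'E'
from look import *
c=look(75,hs=((0,0,150),(180,60,255)))
cv2.imwrite('pics/w4.png',c['frame'][:,:,::-1])
E
```

```text
[ 650.3 -154.3  167.2] [-180.     0.    21.9] q7 -46 t 11.6
[336   0  52  27 340] centroid [ 796.1 -163.5] rect [ 797.5 -171.4] size [12.7 37.5] ang 102.9
[362   0  40  16 352] centroid [ 804.9 -182.5] rect [ 805.2 -182.6] size [ 8.  28.5] ang 99.8
[444   0  48  58 402] centroid [ 818.7 -245.1] rect [ 814.8 -244. ] size [43.4  5.9] ang 173.1
[ 465    0   47   69 1428] centroid [ 819.6 -263.1] rect [ 817.3 -259.4] size [31.1 43.9] ang 35.0
[ 226  152   57   69 2784] centroid [ 652.6 -149.4] rect [ 651.8 -149.2] size [46.2 50.6] ang 66.8
[  69  180   40   38 1184] centroid [596.5 -29.5] rect [595.9 -29.4] size [30.8 31.5] ang 14.2
[  3 189  76  70 979] centroid [5.582e+02 4.000e-01] rect [558.9   2.4] size [59.8 59.9] ang 81.9
[ 244  287   57   41 1841] centroid [ 556.5 -205.4] rect [ 557.7 -204.9] size [49.6 40.4] ang 121.5
```

View pics/w4.png

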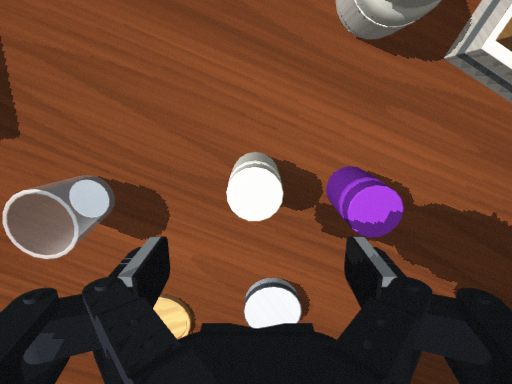

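The wrist view shows the white jar's cap at (255,193), the purple look-alike at (370,205) and clear space between them. I'll descend and grip the white one.

Call:
{"op": "carry_out", "data": {"series": [{"fingers":1,"offset":[-0.001,0.003,-0.07],"rot":[0,0,0]},{"fingers":1,"offset":[-0.001,0.003,-0.15],"rot":[0,0,0]},{"fingers":1,"offset":[-0.001,0.003,-0.22],"rot":[0,0,0]},{"fingers":1,"offset":[-0.001,0.003,-0.28],"rot":[0,0,0]},{"fingers":1,"offset":[-0.001,0.003,-0.28],"rot":[0,0,0]}]}}

```text
time: 12.15
position: [647.6, -148.9, 22.9]
ee_rot: [-179.7, 0.3, 22.2]
contact_force: [-0.5, 0.9, -0.7]
gripper_width: 85.8
finger_force: 0.0
```

Call:
{"op": "carry_out", "data": {"series": [{"fingers":-1,"offset":[0,0,0],"rot":[0,0,0]},{"fingers":-1,"offset":[0,0,0],"rot":[0,0,0]},{"fingers":-1,"offset":[0,0,0],"rot":[0,0,0]},{"fingers":-1,"offset":[0,0,0],"rot":[0,0,0]},{"fingers":-1,"offset":[0,0,0],"rot":[0,0,0]}]}}

```text
time: 12.65
position: [651.4, -152.0, 29.8]
ee_rot: [179.9, -0.2, 22.0]
contact_force: [-1.0, 2.0, 7.3]
gripper_width: 47.2
finger_force: 35.8
```

Call:
{"op": "carry_out", "data": {"series": [{"fingers":-1,"offset":[0,0,0],"rot":[0,0,0]},{"fingers":-1,"offset":[0,0,0],"rot":[0,0,0]}]}}

```text
time: 12.85
position: [651.4, -152.0, 29.8]
ee_rot: [179.9, -0.2, 22.0]
contact_force: [-0.1, 1.6, 7.2]
gripper_width: 47.1
finger_force: 35.8
```

Call:
{"op": "carry_out", "data": {"series": [{"fingers":-1,"offset":[0,0,0.06],"rot":[0,0,0]},{"fingers":-1,"offset":[0,0,0.14],"rot":[0,0,0]},{"fingers":-1,"offset":[0,0,0.22],"rot":[0,0,0]},{"fingers":-1,"offset":[-0.06,0.01,0.24],"rot":[0,0,0]},{"fingers":-1,"offset":[-0.14,0.024,0.24],"rot":[0,0,0]}]}}

```text
time: 13.35
position: [581.5, -140.8, 150.7]
ee_rot: [179.8, -0.3, 22.0]
contact_force: [0.3, -0.2, -0.5]
gripper_width: 47.1
finger_force: 36.5
```

Call:
{"op": "carry_out", "data": {"series": [{"fingers":-1,"offset":[-0.09,0.015,0],"rot":[0,0,0]},{"fingers":-1,"offset":[-0.18,0.03,0],"rot":[0,0,0]},{"fingers":-1,"offset":[-0.276,0.048,0],"rot":[0,0,0]},{"fingers":-1,"offset":[-0.276,0.048,0],"rot":[0,0,0]},{"fingers":-1,"offset":[-0.276,0.048,0],"rot":[0,0,0]}]}}

```text
time: 13.85
position: [442.0, -115.6, 148.7]
ee_rot: [-179.9, -0.2, 22.0]
contact_force: [0.1, 0.5, -0.5]
gripper_width: 47.2
finger_force: 36.6
```

Call:
{"op": "carry_out", "data": {"series": [{"fingers":-1,"offset":[0,0,0],"rot":[0,0,0]},{"fingers":-1,"offset":[0,0,0],"rot":[0,0,0]}]}}

```text
time: 14.05
position: [443.2, -116.4, 147.7]
ee_rot: [179.9, -0.0, 22.0]
contact_force: [-0.2, 0.5, -1.8]
gripper_width: 47.1
finger_force: 36.6
```

```bash
python3 - <<'E'
from look import *
c=look(120,hs=((0,0,150),(180,60,255)))
cv2.imwrite('pics/w5.png',c['frame'][:,:,::-1])
E
```

```text
[ 443.2 -116.4  147.7] [179.9  -0.   22. ] q7 -58 t 14.05
[ 119    0   86   28 1284] centroid [532.1 -35.5] rect [528.7 -30.8] size [41.1 11.8] ang 112.1
[ 366  121   71   70 3879] centroid [ 511.4 -174.3] rect [ 510.8 -174.4] size [37.6 39. ] ang 31.3
[ 197  191  121  137 9702] centroid [ 410.  -125.3] rect [ 420.  -127.3] size [91.9 68.8] ang 14.3
[364 331  27  34 461] centroid [ 391.4 -222.7] rect [ 390.4 -222.9] size [10.8 32.9] ang 55.5
```

View pics/w5.png

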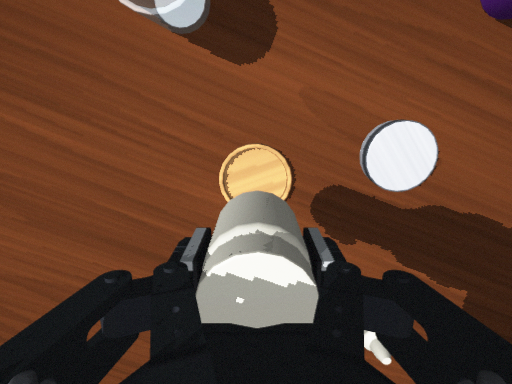

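The wrist view shows the jar above its round tray, with the tray's rim spanning columns 219-293 and its top at row 143. I'll compute the offset.

```bash
python3 - <<'E'
from cell import robot,capture
from wr import *; from fit import *
s=robot.state(); c=capture('wrist'); T=wrist(c,s['position'],s['ee_rot']); K=c['camera_matrix']
print(s['position'],back(K,T,(256,180),8))
from scipy.spatial.transform import Rotation
d=np.array([np.cos(np.radians(22)),np.sin(np.radians(22))])
for e in(-4,0,4):
    xy=s['position'][:2]+e*d; P=pts('jar',*xy,0); P[:,2]+=147.7-29.8; print(e,proj(K,T,P)[:,1].min())
E
```

```text
[ 442.9004005  -116.47835724  147.46109597] [ 442.52699837 -115.18456059    8.        ]
-4 192.08371278117482
0 185.40191089349423
4 178.6344532514589
```

Call:
{"op": "carry_out", "data": {"series": [{"fingers":-1,"offset":[0.006,0.003,-0.06],"rot":[0,0,0]},{"fingers":-1,"offset":[0.006,0.003,-0.13],"rot":[0,0,0]},{"fingers":-1,"offset":[0.006,0.003,-0.19],"rot":[0,0,0]},{"fingers":-1,"offset":[0.006,0.003,-0.21],"rot":[0,0,0]},{"fingers":-1,"offset":[0.006,0.003,-0.21],"rot":[0,0,0]}]}}

```text
time: 14.65
position: [444.3, -115.0, 41.4]
ee_rot: [180.0, 0.2, 22.0]
contact_force: [-0.5, -0.6, -0.3]
gripper_width: 46.8
finger_force: 36.6
```

Call:
{"op": "carry_out", "data": {"series": [{"fingers":-1,"offset":[0,0,-0.008],"rot":[0,0,0]},{"fingers":-1,"offset":[0,0,-0.014],"rot":[0,0,0]},{"fingers":-1,"offset":[0,0,-0.02],"rot":[0,0,0]},{"fingers":-1,"offset":[0,0,-0.02],"rot":[0,0,0]}]}}

```text
time: 15.05
position: [445.2, -114.5, 32.5]
ee_rot: [180.0, -0.0, 22.0]
contact_force: [0.5, 0.3, -0.8]
gripper_width: 47.1
finger_force: 36.6
```

Call:
{"op": "carry_out", "data": {"series": [{"fingers":-1,"offset":[0,0,-0.002],"rot":[0,0,0]},{"fingers":-1,"offset":[0,0,-0.002],"rot":[0,0,0]},{"fingers":1,"offset":[0,0,-0.002],"rot":[0,0,0]},{"fingers":1,"offset":[0,0,-0.002],"rot":[0,0,0]},{"fingers":1,"offset":[0,0,-0.002],"rot":[0,0,0]}]}}

```text
time: 15.55
position: [445.0, -114.6, 31.4]
ee_rot: [180.0, -0.0, 22.0]
contact_force: [0.4, -0.1, -0.1]
gripper_width: 85.4
finger_force: 0.0
```

Call:
{"op": "carry_out", "data": {"series": [{"fingers":1,"offset":[0,0,0.04],"rot":[0,0,0]},{"fingers":1,"offset":[0,0,0.12],"rot":[0,0,0]},{"fingers":1,"offset":[0,0,0.2],"rot":[0,0,0]},{"fingers":1,"offset":[-0.03,-0.05,0.24],"rot":[0,0,0]},{"fingers":1,"offset":[-0.08,-0.135,0.24],"rot":[0,0,0]}]}}

```text
time: 16.05
position: [407.4, -181.4, 154.2]
ee_rot: [179.9, -0.3, 22.3]
contact_force: [0.3, -0.9, -0.5]
gripper_width: 85.4
finger_force: 0.0
```

Call:
{"op": "carry_out", "data": {"series": [{"fingers":1,"offset":[-0.05,-0.085,0],"rot":[0,0,0]},{"fingers":1,"offset":[-0.1,-0.17,0],"rot":[0,0,0]},{"fingers":1,"offset":[-0.122,-0.209,0],"rot":[0,0,0]},{"fingers":1,"offset":[-0.122,-0.209,0],"rot":[0,0,0]},{"fingers":1,"offset":[-0.122,-0.209,0],"rot":[0,0,0]}]}}

```text
time: 16.55
position: [344.0, -286.4, 151.3]
ee_rot: [-180.0, -0.0, 21.9]
contact_force: [0.2, -0.1, 0.1]
gripper_width: 85.5
finger_force: 0.0
```

```bash
python3 - <<'E'
from look import *
c=look(40,hs=((0,0,150),(180,60,255)),minA=150)
cv2.imwrite('pics/w6.png',c['frame'][:,:,::-1])
E
```

```text
[ 344.  -286.4  151.3] [-180.    -0.    21.9] q7 -35 t 16.55
[239 165  31  39 778] centroid [ 345.1 -281.1] rect [ 344.4 -281.5] size [26.3 30.9] ang 59.7
```

View pics/w6.png

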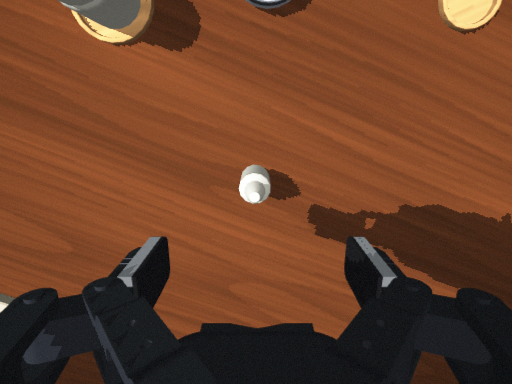

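The dropper bottle is centred between the jaws: its cap tip is at about (256,198) and its shoulder disc at about (255,187).

```bash
python3 - <<'E'
from cell import robot,capture
from wr import *; from fit import *
s=robot.state(); c=capture('wrist'); T=wrist(c,s['position'],s['ee_rot']); K=c['camera_matrix']
print(s['position'],back(K,T,(256,198),65),back(K,T,(255,187),40))
h=cv2.cvtColor(c['frame'],cv2.COLOR_RGB2HSV)[150:215,225:285]; m=(h[...,1]<90)&(h[...,2]>80); ys,xs=np.nonzero(m); print(xs.min()+225,xs.max()+225,ys.min()+150,ys.max()+150)
d=np.array([np.cos(np.radians(22)),np.sin(np.radians(22))])
for e in(-4,0,4):
    q=proj(K,T,pts('dropper',*(s['position'][:2]+e*d),0)); print(e,q.min(0),q.max(0))
E
```

```text
[ 344.42888523 -285.81217542  151.2768244 ] [ 342.76995108 -284.96767675   65.        ] [ 344.41390493 -283.29984378   40.        ]
239 270 165 203
-4 [241.54559938 167.484163  ] [273.84667551 207.77386907]
0 [241.4882956 163.4743949] [273.92611781 203.45273759]
4 [241.43050464 159.43463364] [274.00623568 199.0954031 ]
```

Call:
{"op": "carry_out", "data": {"series": [{"fingers":1,"offset":[-0.003,0.003,-0.07],"rot":[0,0,0]},{"fingers":1,"offset":[-0.003,0.003,-0.14],"rot":[0,0,0]},{"fingers":1,"offset":[-0.003,0.003,-0.21],"rot":[0,0,0]},{"fingers":0.3,"offset":[-0.003,0.003,-0.26],"rot":[0,0,0]},{"fingers":0.3,"offset":[-0.003,0.003,-0.26],"rot":[0,0,0]}]}}

```text
time: 17.15
position: [340.9, -283.1, 18.7]
ee_rot: [-179.8, 0.3, 22.1]
contact_force: [-0.1, 0.3, 1.0]
gripper_width: 58.9
finger_force: 0.0
```

Call:
{"op": "carry_out", "data": {"force": 25, "series": [{"fingers":0,"offset":[0,0,0],"rot":[0,0,0]},{"fingers":-0.2,"offset":[0,0,0],"rot":[0,0,0]},{"fingers":-1,"offset":[0,0,0],"rot":[0,0,0]},{"fingers":-1,"offset":[0,0,0],"rot":[0,0,0]},{"fingers":-1,"offset":[0,0,0],"rot":[0,0,0]}]}}

```text
time: 17.65
position: [343.7, -285.3, 22.7]
ee_rot: [179.9, -0.2, 22.0]
contact_force: [-0.4, 1.4, 6.4]
gripper_width: 27.1
finger_force: 24.2
```

Call:
{"op": "carry_out", "data": {"series": [{"fingers":-1,"offset":[0,0,0],"rot":[0,0,0]},{"fingers":-1,"offset":[0,0,0],"rot":[0,0,0]}]}}

```text
time: 17.85
position: [343.7, -285.3, 22.8]
ee_rot: [179.9, -0.2, 22.0]
contact_force: [-1.2, 1.1, 6.6]
gripper_width: 26.7
finger_force: 24.2
```

Call:
{"op": "carry_out", "data": {"series": [{"fingers":-1,"offset":[0,0,0.06],"rot":[0,0,0]},{"fingers":-1,"offset":[0,0,0.13],"rot":[0,0,0]},{"fingers":-1,"offset":[0,0,0.2],"rot":[0,0,0]},{"fingers":-1,"offset":[0.05,-0.026,0.23],"rot":[0,0,0]},{"fingers":-1,"offset":[0.12,-0.062,0.23],"rot":[0,0,0]}]}}

```text
time: 18.35
position: [405.3, -316.2, 141.4]
ee_rot: [179.9, -0.7, 22.1]
contact_force: [0.3, 1.1, 1.0]
gripper_width: 26.7
finger_force: 25.3
```

Call:
{"op": "carry_out", "data": {"series": [{"fingers":-1,"offset":[0.08,-0.04,0],"rot":[0,0,0]},{"fingers":-1,"offset":[0.16,-0.08,0],"rot":[0,0,0]},{"fingers":-1,"offset":[0.24,-0.12,0],"rot":[0,0,0]},{"fingers":-1,"offset":[0.307,-0.159,0],"rot":[0,0,0]},{"fingers":-1,"offset":[0.307,-0.159,0],"rot":[0,0,0]}]}}

```text
time: 18.85
position: [559.5, -396.3, 136.0]
ee_rot: [179.9, 0.0, 22.2]
contact_force: [-0.8, 0.9, -1.1]
gripper_width: 26.8
finger_force: 25.3
```

Call:
{"op": "carry_out", "data": {"series": [{"fingers":-1,"offset":[0,0,0],"rot":[0,0,0]},{"fingers":-1,"offset":[0,0,0],"rot":[0,0,0]},{"fingers":-1,"offset":[0,0,0],"rot":[0,0,0]}]}}

```text
time: 19.15
position: [555.5, -395.1, 137.3]
ee_rot: [180.0, -0.1, 22.0]
contact_force: [0.2, 0.4, -1.3]
gripper_width: 27.3
finger_force: 25.3
```

```bash
python3 - <<'E'
from look import *
c=look(8,hs=((8,40,130),(30,170,255)))
cv2.imwrite('pics/w7.png',c['frame'][:,:,::-1])
from fit import pts
s=robot.state(); T=wrist(c,s['position'],s['ee_rot']); K=c['camera_matrix']
for n,xy,dz in(('dropper',s['position'][:2],s['position'][2]-22.8),('dropper_tray',(557.5,-396),0)):
    P=pts(n,*xy,0); P[:,2]+=dz; q=proj(K,T,P); print(n,q.min(0),q.max(0))
E
```

```text
[ 555.5 -395.1  137.3] [ 1.8e+02 -1.0e-01  2.2e+01] q7 -17 t 19.15
[ 228  154   55   55 2299] centroid [ 556.  -392.4] rect [ 555.6 -392. ] size [48.7 49.9] ang 67.1
dropper [227.07205771 205.73999521] [290.04881275 309.23825233]
dropper_tray [232.10417655 153.17612594] [286.42357298 207.26380746]
```

View pics/w7.png

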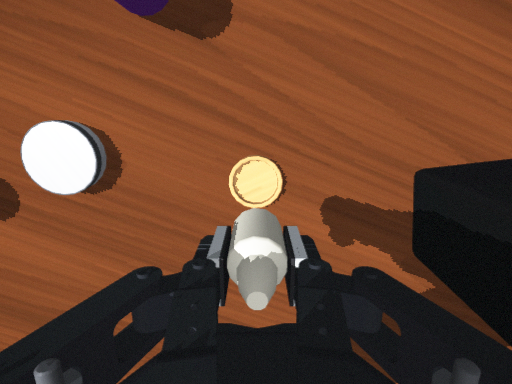

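The wrist view shows the dropper bottle upright in the jaws at (258,250), with its tray just ahead of it at (256,182). The tray centre averages to about (557,-394).

Call:
{"op": "carry_out", "data": {"series": [{"fingers":-1,"offset":[0.003,0.002,-0.06],"rot":[0,0,0]},{"fingers":-1,"offset":[0.003,0.002,-0.12],"rot":[0,0,0]},{"fingers":-1,"offset":[0.003,0.002,-0.18],"rot":[0,0,0]},{"fingers":-1,"offset":[0.003,0.002,-0.204],"rot":[0,0,0]},{"fingers":-1,"offset":[0.003,0.002,-0.204],"rot":[0,0,0]}]}}

```text
time: 19.7
position: [556.7, -393.7, 33.3]
ee_rot: [-179.9, 0.1, 22.0]
contact_force: [0.2, 0.1, -0.1]
gripper_width: 27.3
finger_force: 25.3
```

Call:
{"op": "carry_out", "data": {"series": [{"fingers":-1,"offset":[0,0,-0.006],"rot":[0,0,0]},{"fingers":-1,"offset":[0,0,-0.012],"rot":[0,0,0]},{"fingers":-1,"offset":[0,0,-0.018],"rot":[0,0,0]},{"fingers":-1,"offset":[0,0,-0.018],"rot":[0,0,0]}]}}

```text
time: 20.1
position: [557.6, -394.5, 25.5]
ee_rot: [180.0, -0.0, 22.0]
contact_force: [0.4, 0.0, -0.2]
gripper_width: 27.1
finger_force: 25.3
```

Call:
{"op": "carry_out", "data": {"series": [{"fingers":-1,"offset":[0,0,-0.002],"rot":[0,0,0]},{"fingers":-1,"offset":[0,0,-0.002],"rot":[0,0,0]},{"fingers":0.6,"offset":[0,0,-0.002],"rot":[0,0,0]},{"fingers":0.6,"offset":[0,0,-0.002],"rot":[0,0,0]},{"fingers":0.6,"offset":[0,0,-0.002],"rot":[0,0,0]}]}}

```text
time: 20.6
position: [557.4, -394.6, 24.3]
ee_rot: [180.0, 0.0, 22.0]
contact_force: [-0.4, -0.5, -0.8]
gripper_width: 67.6
finger_force: 0.0
```

Call:
{"op": "carry_out", "data": {"series": [{"fingers":0.6,"offset":[0,0,0.04],"rot":[0,0,0]},{"fingers":0.6,"offset":[0,0,0.12],"rot":[0,0,0]},{"fingers":0.6,"offset":[0,0,0.22],"rot":[0,0,0]},{"fingers":0.6,"offset":[-0.1,0,0.3],"rot":[0,0,0]},{"fingers":0.6,"offset":[-0.2,0,0.32],"rot":[0,0,0]}]}}

```text
time: 21.1
position: [471.7, -395.3, 183.2]
ee_rot: [179.8, -0.1, 22.1]
contact_force: [-0.3, -0.9, 1.4]
gripper_width: 68.6
finger_force: 0.0
```

Call:
{"op": "carry_out", "data": {"series": [{"fingers":0.6,"offset":[-0.1,0,0],"rot":[0,0,0]},{"fingers":0.6,"offset":[-0.16,0,0],"rot":[0,0,0]},{"fingers":0.6,"offset":[-0.16,0,0],"rot":[0,0,0]},{"fingers":0.6,"offset":[-0.16,0,0],"rot":[0,0,0]}]}}

```text
time: 21.5
position: [390.8, -394.4, 180.6]
ee_rot: [180.0, -0.1, 22.0]
contact_force: [1.2, 0.2, -0.1]
gripper_width: 68.3
finger_force: 0.0
```

```bash
python3 - <<'E'
from cell import robot,capture
from fit import *
V={}
for n in('top','scene'):
    c=capture(n); V[n]=dict(f=c['frame'],K=c['camera_matrix'],T=c['world_from_camera'])
tr=dict(jar=(443.5,-116,0),dropper=(557.2,-395,0),carton=(336,288,57),case=(640,153,22))
tiles=[]
for n in('top','scene'):
    v=V[n]
    for k,(x,y,t) in tr.items():
        P=pts(k,x,y,np.radians(t)); P[:,2]+=2
        u,w=np.round(proj(v['K'],v['T'],np.array([[x,y,30.]]))[0]).astype(int)
        im=cv2.resize(v['f'][w-32:w+32,u-32:u+32],(200,200),interpolation=cv2.INTER_CUBIC).copy() if min(w,u)>32 else np.zeros((200,200,3),np.uint8)
        q=(proj(v['K'],v['T'],P)-[u-32,w-32]+.5)*200/64
        cv2.polylines(im,[cv2.convexHull(np.round(q).astype(np.int32))],True,(0,255,0),1); tiles.append(im)
cv2.imwrite('pics/end.png',np.vstack([np.hstack(tiles[:4]),np.hstack(tiles[4:])])[:,:,::-1])
print(robot.state()['position'],robot.state()['time'])
E
```

```text
[ 391.82620577 -394.22451964  180.33114725] 21.6
```

View pics/end.png

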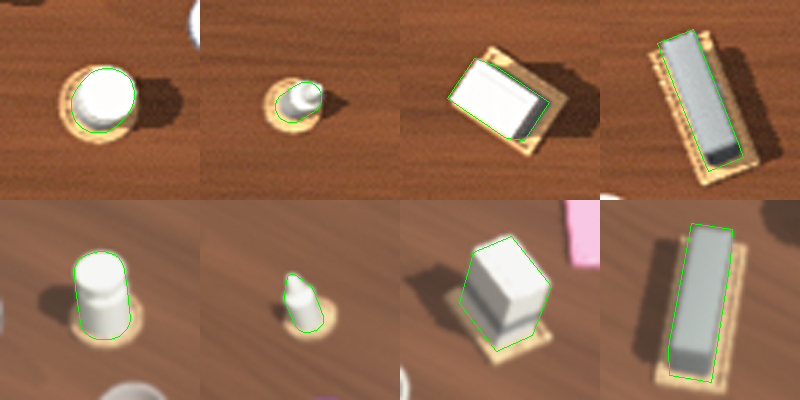

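The final check tiles show all four things upright in their trays, each matching its green predicted outline to within 1-2 mm. I'll hand in.

```bash
python3 -c "
from cell import robot
print(robot.hand_in())"
```

```text
the job is handed in; nothing more can be done
None
```

The jar, dropper bottle, carton and case each stand upright in their own tray, the cup and tumbler were not touched as far as I could see, and the job was handed in at about 22 s; no verdict was returned.

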